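# Close the service hatch of a bench power supply

### The arm

A 6-joint arm with a two-finger parallel gripper is mounted at the origin on the work surface. World frame = base frame: x ahead of the robot, y to its left, z up, the work surface at z = 0. Lengths are in m, angles in rad, forces in N, time in s.
With the tool pointing down it reaches from about 0.25 to 0.725 m from the base axis. Payload 4 kg.
Tool frame: the origin (TCP) lies on the centre line of the jaws, within the pads' length; the fingertips stand 11 mm ahead of it and the grasp point (between the pads) lies 8 mm behind it (bot.nose_length is the distance from the TCP to the fingertips, in m); z points along the fingers, y is the direction in which the jaws open and shut (so a half turn about z gives the same grasp; the last joint's range is limited). The gripper opens to 85 mm and grips with 20 to 120 N. Pads are 22 mm wide; open, the fingers measure 114 mm over their backs; the gripper's body (76 mm by 85 mm) begins 54 mm behind the grasp point. The pads swing forward as they close: fully open they stand 13 mm farther back than shut.
Start: joints at [1.267, 0.241, 0.005, 1.335, 0, 1.571], TCP at [0.15, 0.477, 0.242] pointing down, gripper open.
Joint ranges: [-2.72, 2.72], [-1.05, 1.87], [-1.09, 1.28], [-1.99, 2.15], [-1.42, 1.44], [-3.14, 3.14]. Speed limits (rad/s): [2.79, 2.79, 3.14, 3.14, 3.14, 3.14].

### API

Orientations are given as a unit quaternion [x, y, z, w].
In Python, from workcell import bot gives the robot as it stands.
- The arm moves only by the tool play_rows, never from a script. Its argument "plan" is one flat list of numbers, 6 for each row, row after row: the shift along the tool's x, y, z in mm, then the turn, a rotation vector about the tool's x, y, z in rad. A call has 1 to 20 rows; each row shifts and turns the commanded pose from where the row before left it, along the tool's axes as they then stand; what a row does not reach is not made up. A row lasts 1/8 s, in which the tool goes at most 62.5 mm and 10.7 degrees, less where a joint would pass 70% of its speed; a pose out of reach is approached as far as the arm can. A call with a gripper value outside its range is refused whole. "hand" is the opening in per cent of the stroke, from 0 (shut) to 100 (fully open), set as the call begins (left out, the last holds). The fingers move at their own pace and stop on an object; the grip force is fixed at half the most. Time passes only in rows, so rows that do not move let the fingers close. It gives the time, the measured TCP pose, the force and the opening at its end, in the units of the state.
- bot.get_obs(): the state, without advancing time (a new reading comes with each control period).
- bot.camera(name): name is "side" or "top"; returns a dict with "frame" (480x640x3 uint8, blue, green, red), "range_z" (480x640 float32, m along the optical axis (not along the pixel's ray), 0 where there is no reading), "K" (3x3 intrinsics, pixels), "cam_to_world" (4x4, takes a point from camera to world coordinates). Camera axes: x right, y down, z forward; pixel columns grow to the right and rows downward; lengths in m; the calibration is good to about 2 mm. A picture is of the moment at which its call begins.
- bot.job_done(): hands the job in, once; it reports no verdict.
Trained networks look in the newest picture that a camera, given by its name, has taken for a name from the list of things; names that differ only in an ending like _2 or _b are one class to them, and where a whole thing is asked for, a point or a joint stands for the part that bears it (a point fixed in the world has none). Each returns a list of dicts, best first, with "p" (0 to 1); they miss things now and then, are a little off and sometimes report something else, mostly with a low value. They report only what shows in the picture. A call takes as long as a camera call. They do not tell look-alikes from the thing itself.
- bot.outline_of(query, camera): "mask" (480x640 bool, what is visible of it) and "point" ([row, column] in pixels, amid what is visible of it).
The state is a dict: "clock": time; "joint_pos": joint angles; "joint_vel": joint speeds; "tau": joint torques, N m; "eef_pos": TCP position; "tool_rot": TCP orientation; "ft_force": force on the tool from outside, world axes, zero at the start; "ft_torque": the same for the moment, N m; "grip_width": finger opening in m.
Only numpy, scipy, OpenCV 4.12 (cv2) and the standard library are available. Lean on these libraries where they do the work, as an engineer would, in place of code of your own. Each camera call takes 0.05 s, during which the arm holds its last target.

### The job

The fuses of the bench power supply have been changed: put its service hatch cover back into the opening in the top of the case, fully home all round, then press the cover's quarter-turn wing in and turn it a quarter turn clockwise until its cam catches, so that the cover is locked on. Feel your way and keep the force on the case below 28 N (not quite 3 kg), and leave everything else on the bench where it lies.

Things in the scene. Friction and masses are not known exactly. Their poses are not given: they have to be found in the camera images.
- psu: Bench power supply, a grey sheet-metal box fixed to the bench: 300 mm along x, 212 mm along y, top at 105 mm. Origin under the centre of its base; -x is its front panel (knobs, window, binding posts), z up. Its top has one rectangular opening, 113 mm (x) by 83 mm (y) and 60 mm deep, with fuses inside.
- hatch (a point): Centre of that opening, level with the top of the case (105 mm above the bench); axes as psu. It lies 30 mm towards the front panel from the case's centre.
- slot (a point): Centre of the top of the steel receptacle inside the opening, as drawn: 11.5 mm below the case top. A channel 28 mm long (x), 34 mm wide, with a 9 mm wide slot along the case's x for the cross pin, grooved cheeks with lips beneath, and a floor. Its bracket is adjustable: the real receptacle stands up to 6.7 mm higher or lower in each unit, and this is not measured.
- cover: Loose hatch cover, grey sheet metal, 0.2 to 0.28 kg in all, standing on its skirt at the start. Flange 130 mm (x) by 100 mm (y), 4 mm thick; skirt below it 110 x 80 mm outside, 22 mm deep, lowest 4 mm turned in. Origin: centre of the skirt's lower edge, flange top at z = 26 mm. Home: flange flat on the case, origin 22 mm below hatch, x along the case's x, either way round.
- pin (a point): Centre of the stud's cross pin inside the cover's skirt, 22 mm long (along x) and 4 mm thick, parallel to the wing and turning with it; 4 mm above the cover's origin before pressing. With the wing unturned it enters the slot as the cover goes home.
- wing_mid (a point): Centre of the wing of the cover's captive stud, an upright steel bar 40 mm long (x), 10 mm thick (y), 18 mm high: grip here, fingers closing across y. Unpressed it is 56.5 mm above the cover's origin, the bar's underside 21.5 mm and its top 39.5 mm above the flange. Its x lies along the cover's x while unturned. The cover can be carried by it.
- press (a joint): How far the stud is pushed into the cover (m), sprung out at 0; spring 4 N at 0 to 9 N at 0.0195. Cover home: turned and let up, the pin rests in its catch somewhere between 0.001 and 0.015, by the receptacle's height. It is free of the lips 2.5 mm beyond the catch and meets the hard floor 4 mm beyond it, felt as a sharp rise of force: turn it there, lightly pressed.
- wing (a joint): Turn of the wing against the cover (rad): 0 unturned, growing clockwise seen from above, stop at 1.62; it does not turn the other way. With the cover home it turns only while pressed in past the lips; the groove takes the pin from about 1.1 to 1.3 on. It stays where it is left (friction 0.03 N m).
- meter: Bystander: hand-held multimeter lying face up, 166 x 82 x 36 mm, loose. Origin under its centre, x along its length.
- screwdriver: Bystander: loose screwdriver lying on the bench, 160 mm long.
- parts_tray: Bystander: small open grey parts tray, 110 x 80 x 22 mm, loose. Origin under its centre.
- jar: Bystander: small amber glass jar with a steel cap, 44 mm diameter, 50 mm high, loose. Origin under its centre.
- dish: Bystander: small white dish, 56 mm across, 16 mm high, standing loose on top of the power supply behind the hatch (about 140 mm from the hatch's centre). Origin under its centre.
- tweezers: Bystander: loose steel tweezers, 130 mm long, lying on the bench.
- driver_stand: Bystander: round black stand with six small screwdrivers, 68 mm diameter, 92 mm high, loose. Origin under its centre.
There are look-alikes about, which are no part of the job. What is shaped like the cover but pink is not meant.

How it is judged:
By the outcome, as a careful person would: the job done as asked, in the order asked, and still so for the second after the job is handed in, with the robot touching nothing.
It also fails if it takes over 51 s, if anything falls off the work surface, if the arm or the gripper's body presses on something with over 40 N, if the wrist force passes 120 N, or if a joint passes its speed limit or range.

## Working session

There is one attempt and no reset: what is moved stays moved. The work goes in short steps, Python scripts to look and compute and a tool call to move; the robot and the scene stay as the last step left them, time stands still between calls to the robot, and variables do not carry over. Pictures are saved under pics/ and viewed, and the job is handed in when it is done.

Besides the shell and the picture viewer there is one more tool, called after "Emit:" as name(argument=value, ...) on one line, values as JSON. play_rows: Moves the arm, as the interface text tells. Its arguments: {"type":"object","properties":{"plan":{"type":"array","items":{"type":"number"}},"hand":{"type":"number"}},"required":["plan"]}

```bash
mkdir -p pics; ls
cat > h.py <<'E'
import numpy as np, cv2
from workcell import bot
def cam(n):
    return bot.camera(n)
def pts(c):
    K=c["K"];z=c["range_z"];v,u=np.mgrid[0:480,0:640]
    P=np.stack([(u-K[0,2])/K[0,0]*z,(v-K[1,2])/K[1,1]*z,z,np.ones_like(z)],-1)
    W=P@c["cam_to_world"].T
    W=W[...,:3]; W[z==0]=np.nan
    return W
E
python3 - <<'E'
from h import *
print(bot.get_obs())
for n in("top","side"):
    c=cam(n);cv2.imwrite(f"pics/{n}0.png",c["frame"]);np.savez(f"{n}0.npz",**c);print(c["K"],c["cam_to_world"])
    for q in("cover","psu","wing_mid","dish"):
        for r in bot.outline_of(q,n): print(n,q,r["p"],r["point"],r["mask"].sum())
E
```

```text
pics
{'clock': 0.0, 'joint_pos': array([ 1.26702892e+00,  2.41392738e-01,  3.72095876e-03,  1.33519907e+00,
       -8.08198791e-06,  1.57079035e+00]), 'joint_vel': array([ 0.00014873,  0.00014829,  0.00059217,  0.00166253, -0.00102899,
       -0.00172713]), 'tau': array([ 2.50978492e-04, -3.72319329e+01,  2.52406955e+01,  1.68595836e-02,
        7.57170574e-05, -2.07733500e-06]), 'eef_pos': array([0.14937822, 0.4765248 , 0.2414218 ]), 'tool_rot': array([ 1.51297377e-01,  9.88487748e-01, -1.02593238e-03, -1.52946853e-04]), 'ft_force': array([-0.85330319, -0.19865907,  0.51215252]), 'ft_torque': array([-0.01828947,  0.05907621, -0.03151755]), 'grip_width': 0.08544689886267992}
[[558.9616821    0.         320.49592866]
 [  0.         558.9616821  233.13446437]
 [  0.           0.           1.        ]] [[-1.70181737e-02 -9.91605192e-01  1.28177706e-01  3.32700692e-01]
 [-9.99853439e-01  1.71169606e-02 -3.30888210e-04  1.14154267e-01]
 [-1.86590228e-03 -1.28164552e-01 -9.91751161e-01  1.56031815e+00]
 [ 0.00000000e+00  0.00000000e+00  0.00000000e+00  1.00000000e+00]]
top cover 0.72 [312.
[... 210 characters left out ...]
 388.4] 323
[[546.39077657   0.         324.73786196]
 [  0.         546.39077657 243.83465751]
 [  0.           0.           1.        ]] [[-0.91816159 -0.20883234  0.33670217  0.07180811]
 [-0.39612077  0.50148025 -0.76915921  1.13884109]
 [-0.00822417 -0.83958716 -0.54316273  0.83555013]
 [ 0.          0.          0.          1.        ]]
side cover 0.89 [409.5, 211.8] 3148
side cover 0.74 [343.1, 280.6] 2208
side cover 0.33 [218.2, 329.8] 7722
side psu 0.94 [221.3, 329.3] 7814
side wing_mid 0.61 [396.8, 210.1] 205
side wing_mid 0.48 [326.7, 280.6] 160
side wing_mid 0.47 [445.0, 311.1] 174
side dish 0.7 [268.0, 290.9] 341
side dish 0.59 [329.3, 278.6] 174
side dish 0.43 [193.3, 284.1] 163
```

View pics/top0.png

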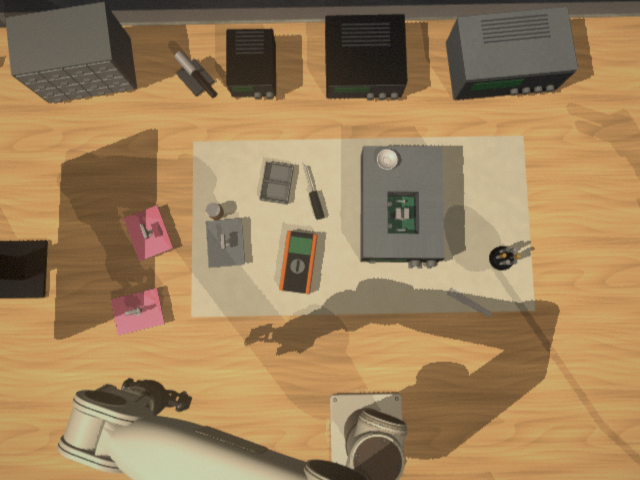

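View pics/side0.png

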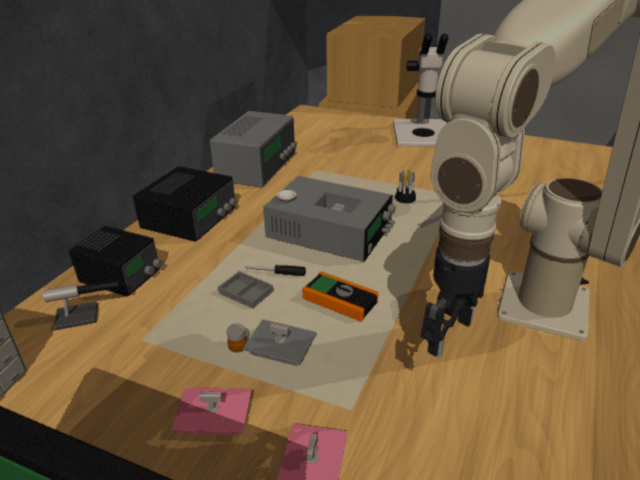

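The grey cover is at top pixel (226,242), next to the jar. The PSU opening is at (403,212). The pink covers are look-alikes, so I'll leave them. Next I'll measure both.

Run:
```python
from h import *
c=dict(np.load("top0.npz"));W=pts(c);s=dict(np.load("side0.npz"));S=pts(s)
im=cv2.resize(c["frame"][130:330,180:480],None,fx=2.6,fy=2.6,interpolation=cv2.INTER_CUBIC);cv2.imwrite("pics/crop0.png",im)
def rect(P,n):
    r=cv2.minAreaRect((P[:,:2]*1000).astype(np.float32));print(n,len(P),r, "z",np.percentile(P[:,2],[5,50,95]))
def roi(W,x0,x1,y0,y1,z0,z1):
    return (W[...,0]>x0)&(W[...,0]<x1)&(W[...,1]>y0)&(W[...,1]<y1)&(W[...,2]>z0)&(W[...,2]<z1)
print(W[242,215],W[235,226],W[212,403],W[170,420])
cc=W[242,215]
for nm,A in(("top",W),("side",S)):
    m=roi(A,cc[0]-.12,cc[0]+.12,cc[1]-.12,cc[1]+.12,.018,.034)
    n,l,st,_=cv2.connectedComponentsWithStats(m.astype(np.uint8))
    for i in range(1,n):
        if st[i,4]>300: rect(A[l==i],nm+" flange")
    m=roi(A,cc[0]-.06,cc[0]+.06,cc[1]-.06,cc[1]+.06,.045,.08)
    rect(A[m],nm+" wing")
    P=A[m]; 
    if len(P)>10:print(np.median(P,0),P.mean(0))
    m=roi(A,.2,.8,-.3,.3,.098,.112)
    n,l,st,_=cv2.connectedComponentsWithStats(m.astype(np.uint8))
    for i in range(1,n):
        if st[i,4]>1000:
            rect(A[l==i],nm+" psutop")
            # hole
            mm=(l==i).astype(np.uint8)
            ct,h=cv2.findContours(mm,cv2.RETR_CCOMP,cv2.CHAIN_APPROX_NONE)
            for k,q in enumerate(ct):
                if h[0][k][3]>=0 and cv2.contourArea(q)>150:
                    q=q[:,0];P=A[q[:,1],q[:,0]];rect(P,nm+" hole");
```

```text
[0.51208031 0.40672807 0.01961062] [0.53011394 0.3749467  0.02752543] [ 0.57886417 -0.109982    0.07092175] [ 0.68813233 -0.15600436  0.09511389]
top flange 1581 ((509.0197448730469, 378.8012390136719), (130.42465209960938, 100.59159088134766), 3.8841118812561035) z [0.02026356 0.02565443 0.03131079]
top wing 69 ((509.8076477050781, 376.5415954589844), (39.690181732177734, 12.420737266540527), 2.5031301975250244) z [0.05181636 0.06480078 0.06914103]
[0.5074735  0.37664504 0.06480078] [0.50787205 0.37716371 0.06312048]
top psutop 7259 ((600.9495239257812, -106.02810668945312), (212.8232879638672, 305.8754577636719), 88.47955322265625) z [0.09964461 0.10438427 0.10936276]
top hole 147 ((572.8618774414062, -104.6204833984375), (88.23712921142578, 121.2082290649414), 88.82433319091797) z [0.09883988 0.10333627 0.1088358 ]
top hole 59 ((716.989990234375, -66.63801574707031), (57.16162109375, 58.60837173461914), 44.23190689086914) z [0.09916354 0.10441887 0.10909003]
side flange 1952 ((534.7760009765625, 379.02642822265625), (174.75123596191406, 105.93081665039062), 3.517911672592163) z [0.02410268 0.02739418 0.03026359]
side wing 170 ((511.8808898925781, 380.1100769042969), (40.58852005004883, 15.86027717590332), 0.024232901632785797) z [0.05081175 0.06182653 0.06827576]
[0.51151149 0.38172602 0.06182653] [0.51140004 0.38111053 0.06066092]
side psutop 3669 ((604.3017578125, -104.71540832519531), (223.62184143066406, 308.42681884765625), 88.31279754638672) z [0.10139237 0.10647087 0.10927571]
side hole 97 ((574.3950805664062, -102.01282501220703), (98.23004150390625, 120.0678482055664), 87.63308715820312) z [0.09822571 0.10369821 0.10913345]
```

```bash
python3 - <<'E'
from h import *
E
true
cat >> h.py <<'E'
from scipy.optimize import minimize
def proj(c,P):
    T=np.linalg.inv(c["cam_to_world"]);q=P@T[:3,:3].T+T[:3,3];K=c["K"]
    return np.stack([K[0,0]*q[:,0]/q[:,2]+K[0,2],K[1,1]*q[:,1]/q[:,2]+K[1,2]],1)
def rectpts(x,y,a,z,lx,ly,n=60):
    t=np.linspace(-.45,.45,n);o=np.full(n,.5)
    L=np.concatenate([np.c_[t,o],np.c_[t,-o],np.c_[o,t],np.c_[-o,t]])*[lx,ly]
    R=np.array([[np.cos(a),-np.sin(a)],[np.sin(a),np.cos(a)]])
    return np.c_[L@R.T+[x,y],np.full(len(L),z)]
def fit(cs,x0,z,lx,ly,sides=(0,1,2,3),dirs=True):
    Gs=[]
    for c in cs:
        g=cv2.GaussianBlur(c["frame"],(0,0),.8).astype(np.float32)
        gx=cv2.Sobel(g,cv2.CV_32F,1,0);gy=cv2.Sobel(g,cv2.CV_32F,0,1)
        Gs.append((gx,gy))
    def f(p):
        s=0
        for c,(gx,gy) in zip(cs,Gs):
            uv=proj(c,rectpts(p[0]/1e3,p[1]/1e3,p[2]/100,z,lx,ly)).astype(np.float32).reshape(4,60,2)
            for k in sides:
                q=uv[k];d=q[-1]-q[0];n=np.array([-d[1],d[0]])/np.linalg.norm(d)
                A=cv2.remap(gx,q[None,:,0],q[None,:,1],cv2.INTER_LINEAR)[0];B=cv2.remap(gy,q[None,:,0],q[None,:,1],cv2.INTER_LINEAR)[0]
                v=np.abs(A*n[0]+B*n[1]).max(-1);s+=np.minimum(v,150).mean()
        return -s
    best=None
    for dx in(-3,0,3):
        for dy in(-3,0,3):
            for da in(-2,2):
                p0=np.array([x0[0]+dx,x0[1]+dy,x0[2]+da])
                r=minimize(f,p0,method="Nelder-Mead",options=dict(initial_simplex=p0+np.array([[0,0,0],[2,0,0],[0,2,0],[0,0,2]])))
                if best is None or r.fun<best.fun: best=r
    return best.x,best.fun
def draw(c,rs,fn,box,f=4):
    x0,y0,x1,y1=box;im=cv2.resize(c["frame"][y0:y1,x0:x1],None,fx=f,fy=f,interpolation=cv2.INTER_CUBIC)
    for r,col in rs:
        for u,v in proj(c,rectpts(*r)): cv2.circle(im,(int((u-x0+.5)*f),int((v-y0+.5)*f)),0,col,-1)
    cv2.imwrite(fn,im)
E
python3 - <<'E'
from h import *
c=dict(np.load("top0.npz"));s=dict(np.load("side0.npz"))
for n,cs in(("top",[c]),("side",[s]),("both",[c,s])):
    p,a=fit(cs,(509,379,5),.026,.130,.100);h,b=fit(cs,(572,-105,-2.6),.105,.113,.083)
    w,d=fit(cs,(601,-106,-2.6),.105,.300,.212)
    print(n,p.round(1),a,"hole",h.round(1),b,"case",w.round(1),d,"->",w[0]-30*np.cos(w[2]/100),w[1]-30*np.sin(w[2]/100))
    for k,cc in(("top",c),("side",s)):
        if n in(k,):
            R=[((p[0]/1e3,p[1]/1e3,p[2]/100,.026,.13,.1),(0,0,255)),((h[0]/1e3,h[1]/1e3,h[2]/100,.105,.113,.083),(0,255,0)),((w[0]/1e3,w[1]/1e3,w[2]/100,.105,.3,.212),(255,0,255))]
            draw(cc,R,f"pics/fit_{k}.png",(190,130,490,300) if k=="top" else (220,160,420,370),2.6)
E
```

```text
top [510.4 376.6   7.4] -472.90704345703125 hole [ 573.1 -103.9   -1.8] -512.972412109375 case [ 604.8 -101.1   -2.6] -462.1728515625 -> 574.7815072150413 -100.34838941878262
side [511.  378.    7.2] -434.82855224609375 hole [ 576.5 -107.1   -3.2] -199.96212768554688 case [ 606.8 -107.6   -3.1] -485.17730712890625 -> 576.7828931065968 -106.70690937157907
both [510.9 376.9   7.5] -901.1787109375 hole [ 573.5 -104.3   -2.9] -679.8763427734375 case [ 604.7 -106.2   -2.6] -904.4081420898438 -> 574.7105531415257 -105.42415342432005
```

View pics/fit_top.png

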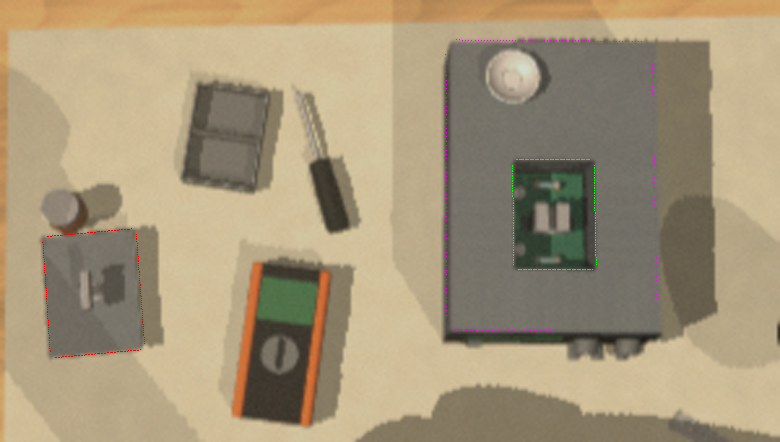

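View pics/fit_side.png

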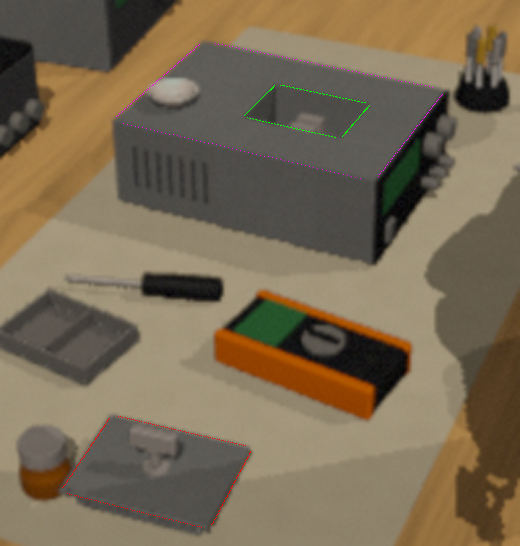

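Emit:
play_rows(plan=[-31.1,1,7.7,0,0,0,-31.1,1,7.7,0,0,0,-31.1,1,7.7,0,0,0,-31.1,1,7.7,0,0,0,-31.1,1,7.7,0,0,0,-31.1,1,7.7,0,0,0,-31.1,1,7.7,0,0,0,-31.1,1,7.7,0,0,0,-31.1,1,7.7,0,0,0,-31.1,1,7.7,0,0,0,-31.1,1,7.7,0,0,0,-31.1,1,7.7,0,0,0,0,0,0,0,0,-0.126,0,0,0,0,0,-0.126,0,0,0,0,0,-0.126,0,0,0,0,0,0], hand=100)

```text
clock: 2.5
eef_pos: [0.5093, 0.3769, 0.1497]
tool_rot: [-0.036, 0.999, -0.0, -0.0]
ft_force: [0.2, -0.4, -0.1]
grip_width: 0.0853
```

```bash
cat >> h.py <<'E'
from scipy.spatial.transform import Rotation as R
def st():
    o=bot.get_obs();r=R.from_quat(o["tool_rot"]);M=r.as_matrix()
    print("t",o["clock"],"tcp",(o["eef_pos"]*1e3).round(2),"yangle",np.degrees(np.arctan2(M[1,1],M[0,1])).round(2),"z",M[:,2].round(4),"F",o["ft_force"].round(2),"T",o["ft_torque"].round(3),"w",round(o["grip_width"]*1e3,2),"j6",o["joint_pos"][5].round(3))
    return o,M
def to(x,y,z):
    o,M=st();d=np.array([x,y,z])-o["eef_pos"]*1e3;print("tool delta",(M.T@d).round(2))
E
python3 -c "
from h import *
to(510.5,377,60)
c=cam('top');cv2.imwrite('pics/t1.png',cv2.resize(c['frame'][130:330,130:330],None,fx=3,fy=3))
c=cam('side');cv2.imwrite('pics/s1.png',cv2.resize(c['frame'][220:420,130:380],None,fx=3,fy=3));print(bot.nose_length)"
```

```text
t 2.5 tcp [509.29 376.87 149.74] yangle 94.17 z [-2.e-04 -2.e-04 -1.e+00] F [ 0.19 -0.42 -0.06] T [ 0.007 -0.027  0.018] w 85.27 j6 0.564
tool delta [-1.230e+00  6.000e-02  8.974e+01]
0.011
```

View pics/s1.png

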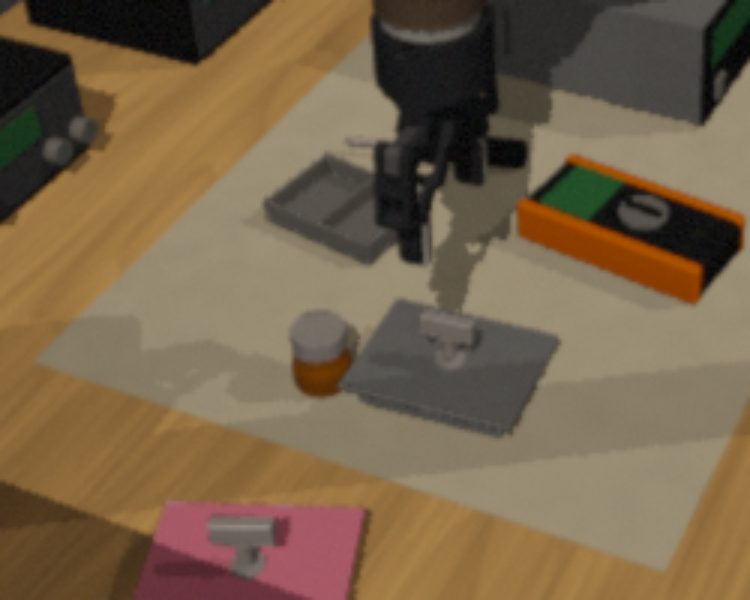

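Emit:
play_rows(plan=[-1.2,0,15,0,0,0,0,0,15,0,0,0,0,0,15,0,0,0,0,0,15,0,0,0])

```text
clock: 3.1
eef_pos: [0.5101, 0.3767, 0.0882]
tool_rot: [-0.037, 0.999, -0.0, -0.001]
ft_force: [0.0, -0.4, 1.1]
grip_width: 0.0857
```

The view shows the gripper above the grey cover, with the jar close beside the flange at crop pixel (320,350). I'll descend and close.

Emit:
play_rows(plan=[0,0,10,0,0,0,0,0,10,0,0,0,0,0,9.5,0,0,0,0,0,0,0,0,0])

```text
clock: 3.6
eef_pos: [0.51, 0.3766, 0.0595]
tool_rot: [-0.037, 0.999, -0.0, -0.001]
ft_force: [0.4, -0.5, 0.8]
grip_width: 0.0854
```

```bash
python3 -c "
from h import *
to(510.5,377,60)
c=cam('side');cv2.imwrite('pics/s2.png',cv2.resize(c['frame'][260:400,180:380],None,fx=4,fy=4,interpolation=cv2.INTER_CUBIC))"
```

```text
t 3.6 tcp [509.97 376.64  59.47] yangle 94.25 z [-0.0013 -0.001  -1.    ] F [ 0.45 -0.53  0.76] T [-0.009  0.056 -0.019] w 85.39 j6 0.562
tool delta [-0.55  0.32 -0.53]
```

View pics/s2.png

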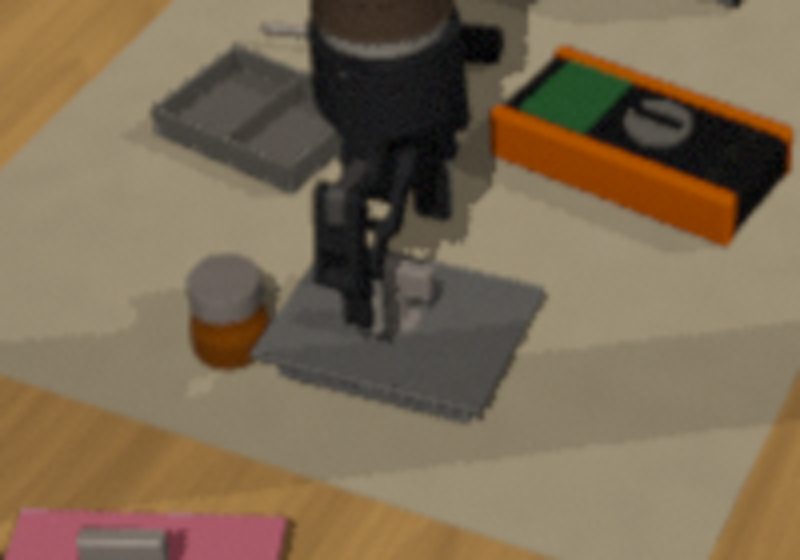

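Emit:
play_rows(plan=[0,0,0,0,0,0,0,0,0,0,0,0,0,0,0,0,0,0,0,0,0,0,0,0,0,0,0,0,0,0,0,0,0,0,0,0], hand=0)

```text
clock: 4.4
eef_pos: [0.5105, 0.3773, 0.0608]
tool_rot: [-0.037, 0.999, 0.0, 0.0]
ft_force: [-0.3, -0.0, 2.2]
grip_width: 0.0086
```

```bash
python3 -c "
from h import *
st()"
```

```text
t 4.4 tcp [510.54 377.33  60.77] yangle 94.26 z [ 3.e-04  7.e-04 -1.e+00] F [-0.27 -0.01  2.15] T [ 0.158  0.171 -0.056] w 8.6 j6 0.562
```

Emit:
play_rows(plan=[0,0,-3,0,0,0,0,0,-5,0,0,0,0,0,-8,0,0,0,0,0,-12,0,0,0,0,0,-12,0,0,0,0,0,0,0,0,0])

```text
clock: 5.15
eef_pos: [0.5116, 0.3778, 0.1025]
tool_rot: [-0.037, 0.999, 0.001, 0.002]
ft_force: [0.7, -0.4, -2.6]
grip_width: 0.0087
```

```bash
python3 -c "
from h import *
st()
c=cam('side');cv2.imwrite('pics/s3.png',cv2.resize(c['frame'][220:400,180:420],None,fx=3.3,fy=3.3,interpolation=cv2.INTER_CUBIC))"
```

```text
t 5.15 tcp [511.56 377.77 102.5 ] yangle 94.25 z [ 0.0031  0.0023 -1.    ] F [ 0.71 -0.38 -2.61] T [ 0.026 -0.001 -0.052] w 8.65 j6 0.562
```

View pics/s3.png

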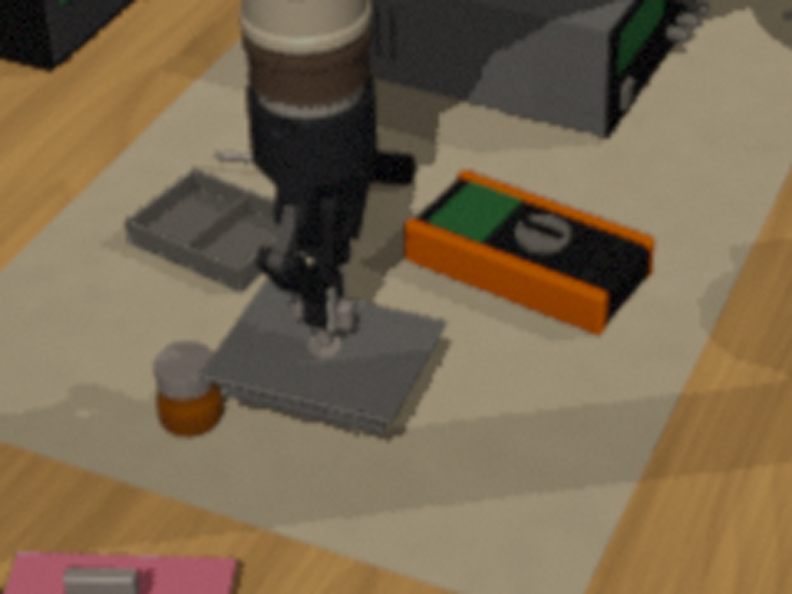

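Lifted cleanly. The force reading is −2.6 N, which matches the cover's weight. Next: up, across, and align.

Emit:
play_rows(plan=[0,0,-20,0,0,0,0,0,-30,0,0,0,0,0,-30,0,0,0,0,0,-30,0,0,0,-1.9,-20,0,0,0,0,-1.9,-35,0,0,0,0,-1.9,-38,0,0,0,0,-1.9,-38,0,0,0,0,-1.9,-38,0,0,0,0,-1.9,-38,0,0,0,0,-1.9,-38,0,0,0,0,-1.9,-38,0,0,0,0,-1.9,-38,0,0,0,0,-1.9,-38,0,0,0,0,-1.9,-38,0,0,0,0,-1.9,-38,0,0,0,0,-1.9,-31,0,0,0,0,-1.9,-18,0,0,0,0,0,0,0,0,0,0.05,0,0,0,0,0,0.05])

```text
clock: 7.7
eef_pos: [0.5719, -0.1041, 0.209]
tool_rot: [0.014, 1.0, 0.0, -0.001]
ft_force: [-0.6, 0.6, -3.0]
grip_width: 0.0085
```

Emit:
play_rows(plan=[0,0,0,0,0,0,0,0,0,0,0,0])

```text
clock: 7.95
eef_pos: [0.5724, -0.1035, 0.2098]
tool_rot: [0.012, 1.0, 0.0, -0.001]
ft_force: [-0.2, -0.0, -2.1]
grip_width: 0.0083
```

Run:
```python
from h import *
to(573.5,-104.2,215)
for n in("top","side"):
    c=cam(n);np.savez(f"{n}4.npz",**c)
    cv2.imwrite(f"pics/{n}4.png",cv2.resize(c['frame'][130:290,320:520] if n=="top" else c['frame'][80:280,220:440],None,fx=3.3,fy=3.3,interpolation=cv2.INTER_CUBIC))
```

```text
t 7.95 tcp [ 572.45 -103.53  209.83] yangle 88.58 z [-1.1e-03  2.0e-04 -1.0e+00] F [-0.25 -0.01 -2.13] T [-0.002  0.006 -0.064] w 8.3 j6 -0.154
tool delta [-1.06 -0.65 -5.17]
```

View pics/side4.png

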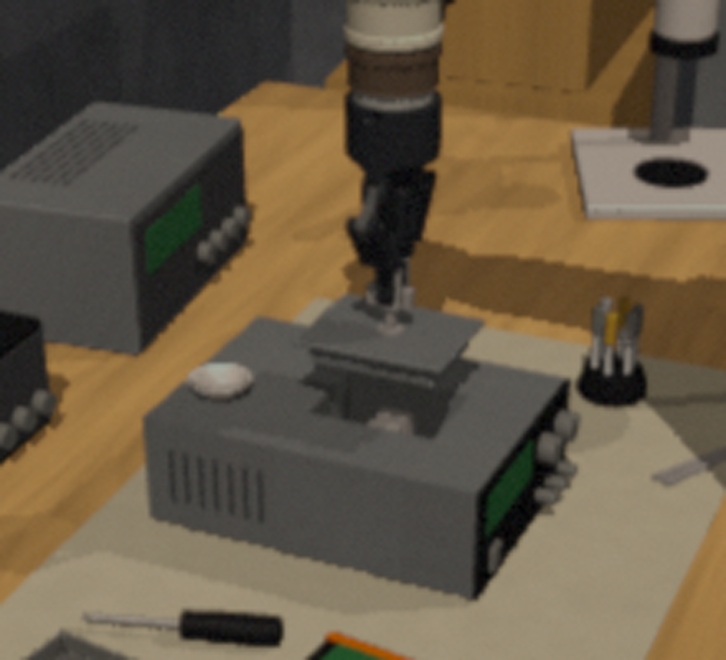

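View pics/top4.png

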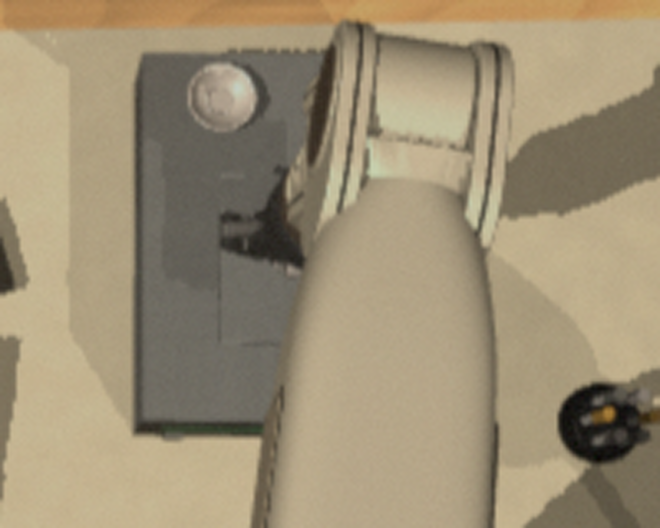

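Run:
```python
from h import *
c=dict(np.load("top4.npz"));s=dict(np.load("side4.npz"));s0=dict(np.load("side0.npz"))
S=pts(s)
z=.1490+.026
for sd in((0,1,2,3),(0,2,3),(0,2)):
    p,a=fit([s],(572,-104,-2.5),z,.13,.10,sd);print("side cover",sd,p.round(1),a)
h,b=fit([s0],(574,-105,-2.6),.105,.113,.083);print(h)
R_=[((p[0]/1e3,p[1]/1e3,p[2]/100,z,.13,.1),(0,0,255))]
p,a=fit([s],(572,-104,-2.5),z,.13,.10)
R_.append(((p[0]/1e3,p[1]/1e3,p[2]/100,z,.13,.1),(0,255,0)))
R_.append(((.5735,-.104,-.026,.105,.113,.083),(255,0,255)))
draw(s,R_,"pics/fit4.png",(280,140,400,240),6)
m=(S[...,2]>.165)&(S[...,2]<.19)&(abs(S[...,0]-.572)<.1)&(abs(S[...,1]+.104)<.08)
P=S[m];r=cv2.minAreaRect((P[:,:2]*1e3).astype(np.float32));print(r);A=np.c_[P[:,:2]-P[:,:2].mean(0),np.ones(len(P))];print(np.linalg.lstsq(A,P[:,2],rcond=None)[0])
```

```text
side cover (0, 1, 2, 3) [ 573.6 -102.3   -2.4] -411.52099609375
side cover (0, 2, 3) [ 573.7 -102.8   -3.7] -321.736083984375
side cover (0, 2) [ 574.9 -102.6   -3.6] -211.62208557128906
[ 576.51585384 -107.03902933   -3.01867755]
((575.0653076171875, -103.20755004882812), (108.75300598144531, 131.2838897705078), 88.04803466796875)
[-0.00110852 -0.02056949  0.17677397]
```

View pics/fit4.png

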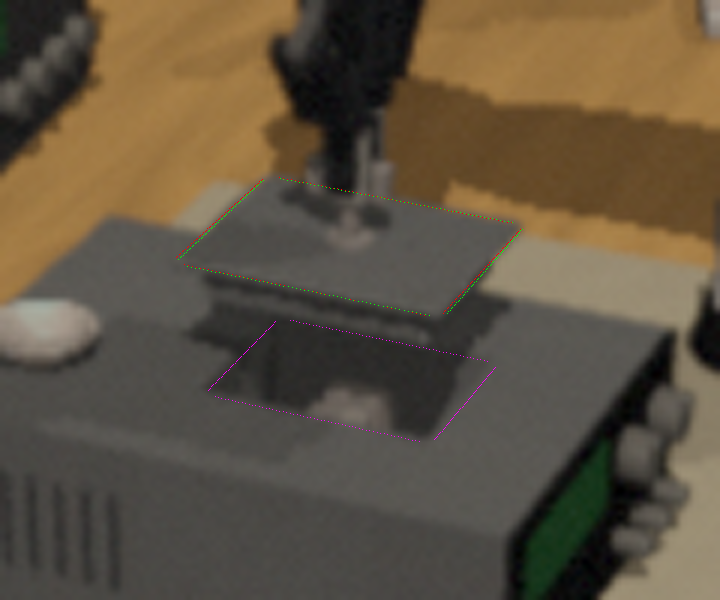

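Run:
```python
from h import *
s=dict(np.load("side0.npz"));c=dict(np.load("top0.npz"))
R_=[((.5735,-.104,-.026,.105,.113,.083),(255,0,255)),((.5765,-.107,-.03,.105,.113,.083),(0,255,0))]
draw(s,R_,"pics/h_s.png",(300,170,380,225),9)
draw(s,[],"pics/h_s0.png",(300,170,380,225),9)
draw(c,R_,"pics/h_t.png",(375,180,435,245),9)
a=np.vstack([cv2.imread("pics/h_s0.png"),cv2.imread("pics/h_s.png")]);cv2.imwrite("pics/h_ss.png",cv2.resize(a,(440,600)))
for n,k,z in(("s",s,.105),("t",c,.105)):
  for sd in((0,),(1,),(2,),(3,)):
    # 1D scan of each edge
    res=[]
    g=cv2.GaussianBlur(k["frame"],(0,0),.7).astype(np.float32).sum(-1)
    prof=[]
    offs=np.arange(-8,8.1,.25)
    for o in offs:
        dx,dy=(0,o) if sd[0]<2 else (o,0)
        uv=proj(k,rectpts((573.5+dx)/1e3,(-104+dy)/1e3,-.026,z,.113,.083).reshape(4,60,3)[sd[0]]).astype(np.float32)
        prof.append(cv2.remap(g,uv[None,:,0],uv[None,:,1],cv2.INTER_LINEAR).mean())
    d=np.gradient(np.array(prof),offs);i=np.argsort(-abs(d))
    pk=[(offs[j],round(float(d[j]),1)) for j in range(1,len(d)-1) if abs(d[j])>abs(d[j-1]) and abs(d[j])>=abs(d[j+1]) and abs(d[j])>5]
    print(n,["+y","-y","+x","-x"][sd[0]],pk)
```

```text
s +y []
s -y []
s +x [(np.float64(2.0), 9.1), (np.float64(2.75), 9.2)]
s -x []
t +y [(np.float64(-4.75), 8.4), (np.float64(-4.25), 8.4), (np.float64(-2.25), 19.8), (np.float64(-1.75), 19.8), (np.float64(-0.25), 20.0), (np.float64(1.25), 17.8), (np.float64(3.25), 5.9), (np.float64(4.25), 5.8)]
t -y [(np.float64(-2.75), -11.3), (np.float64(0.0), -21.0), (np.float64(2.25), -10.6), (np.float64(5.0), -6.5), (np.float64(7.0), -10.6), (np.float64(7.75), -10.6)]
t +x [(np.float64(-4.25), 9.7), (np.float64(-2.5), 19.7), (np.float64(-1.5), 19.7), (np.float64(0.75), 16.1), (np.float64(1.25), 16.1), (np.float64(4.25), 6.3)]
t -x [(np.float64(-4.0), -9.9), (np.float64(-3.25), -10.0), (np.float64(-1.25), -24.0), (np.float64(-0.5), -24.0), (np.float64(1.75), -20.7), (np.float64(2.5), -20.7), (np.float64(6.75), 9.6), (np.float64(7.75), 9.5)]
```

View pics/h_ss.png

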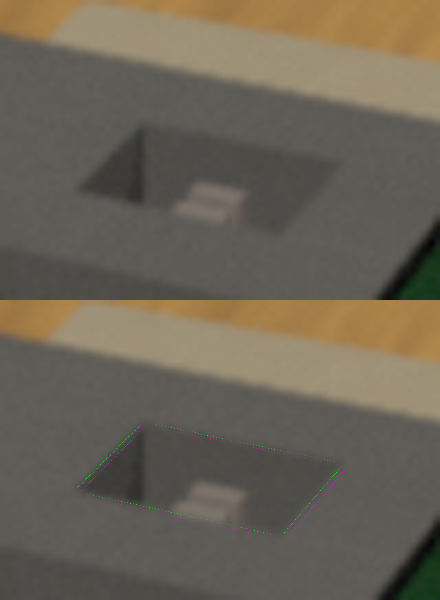

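View pics/h_t.png

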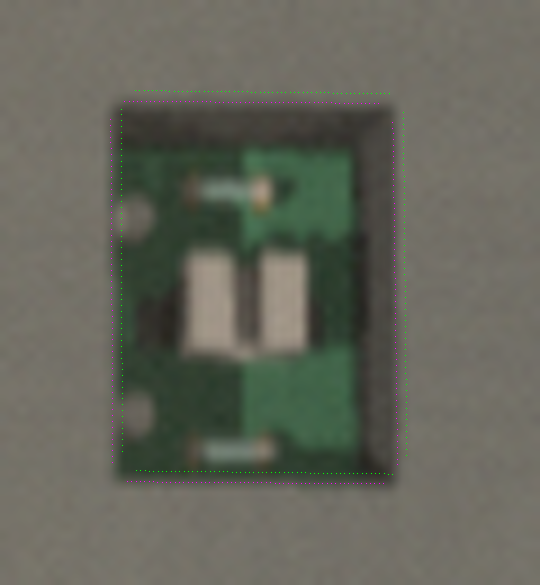

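Emit:
play_rows(plan=[-1.3,-1,10,0,0,0,0,0,12,0,0,0,0,0,10,0,0,0,0,0,5,0,0,0,0,0,0,0,0,0])

```text
clock: 8.68
eef_pos: [0.5738, -0.1047, 0.1727]
tool_rot: [0.013, 1.0, 0.0, -0.001]
ft_force: [-0.2, 0.5, -2.0]
grip_width: 0.0087
```

Run:
```python
from h import *
o,M=st()
s=cam("side");np.savez("side5.npz",**s)
z=o["eef_pos"][2]-.0608+.026
p,a=fit([s],(573.5,-104,-2.5),z,.13,.10);print(p,a,z)
draw(s,[((p[0]/1e3,p[1]/1e3,p[2]/100,z,.13,.1),(0,255,0))],"pics/f5.png",(280,150,400,240),6)
draw(s,[],"pics/f5b.png",(280,150,400,240),6)
c=cam("top");np.savez("top5.npz",**c)
draw(c,[],"pics/f5t.png",(350,130,450,250),5)
```

```text
t 8.675 tcp [ 573.8  -104.68  172.71] yangle 88.52 z [-1.2e-03  2.0e-04 -1.0e+00] F [-0.15  0.51 -2.02] T [-0.01   0.031  0.011] w 8.72 j6 -0.155
[ 5.76479160e+02 -1.02618960e+02 -2.18416792e-01] -285.5648193359375 0.13791198144484385
```

View pics/f5b.png

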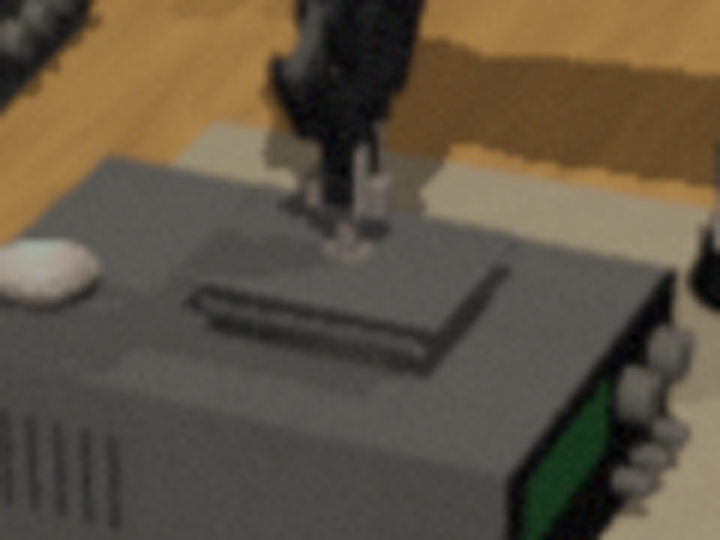

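View pics/f5t.png

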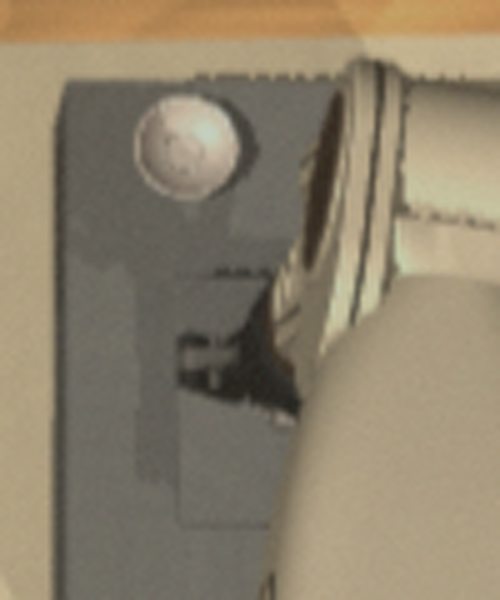

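Run:
```python
from h import *
c=dict(np.load("top5.npz"));z=.138
g=cv2.GaussianBlur(c["frame"],(0,0),.7).astype(np.float32).sum(-1)
for cx,cy in((573.8,-104.7),):
  for k,sl in((0,slice(2,20)),(0,slice(40,58)),(2,slice(40,58)),(3,slice(35,58))):
    offs=np.arange(-6,6.1,.25);prof=[]
    for o in offs:
        dx,dy=(0,o) if k<2 else (o,0)
        uv=proj(c,rectpts((cx+dx)/1e3,(cy+dy)/1e3,-.026,z,.13,.10).reshape(4,60,3)[k][sl]).astype(np.float32)
        prof.append(cv2.remap(g,uv[None,:,0],uv[None,:,1],cv2.INTER_LINEAR).mean())
    print(["+y","-y","+x","-x"][k],sl,np.round(prof[::3]).astype(int))
```

```text
+y slice(2, 20, None) [320 320 319 318 316 313 310 305 299 294 290 289 289 289 290 291 292]
+y slice(40, 58, None) [253 254 254 255 255 255 256 259 263 266 269 272 276 278 280 281 282]
+x slice(40, 58, None) [279 277 274 271 268 260 253 245 241 239 237 236 242 248 255 260 266]
-x slice(35, 58, None) [316 314 313 311 308 304 301 299 300 301 302 305 308 311 313 314 315]
```

Emit:
play_rows(plan=[0,0.3,3,0,0,0,0,0,2,0,0,0,0,0,2,0,0,0,0,0,2,0,0,0,0,0,0,0,0,0])

```text
clock: 9.4
eef_pos: [0.574, -0.1044, 0.1641]
tool_rot: [0.013, 1.0, 0.0, -0.0]
ft_force: [0.0, -0.1, -2.1]
grip_width: 0.008
```

```bash
python3 -c "
from h import *
st()"
```

```text
t 9.4 tcp [ 574.03 -104.38  164.14] yangle 88.52 z [-4.e-04  1.e-04 -1.e+00] F [ 0.03 -0.09 -2.08] T [-0.019  0.051 -0.012] w 7.98 j6 -0.154
```

Emit:
play_rows(plan=[0,0,1.5,0,0,0,0,0,1.5,0,0,0,0,0,1.5,0,0,0,0,0,0,0,0,0])

```text
clock: 9.9
eef_pos: [0.574, -0.1044, 0.1597]
tool_rot: [0.013, 1.0, 0.0, -0.0]
ft_force: [-0.9, -1.0, -1.8]
grip_width: 0.0084
```

```bash
python3 -c "
from h import *
st()"
```

```text
t 9.9 tcp [ 574.04 -104.4   159.71] yangle 88.52 z [-3.e-04  1.e-04 -1.e+00] F [-0.95 -0.98 -1.79] T [ 0.026 -0.021 -0.003] w 8.41 j6 -0.154
```

Emit:
play_rows(plan=[0,0,1.5,0,0,0,0,0,1.5,0,0,0,0,0,1.5,0,0,0,0,0,0,0,0,0])

```text
clock: 10.4
eef_pos: [0.574, -0.1044, 0.1552]
tool_rot: [0.013, 1.0, 0.0, -0.0]
ft_force: [0.3, 0.1, -2.4]
grip_width: 0.0084
```

```bash
python3 -c "
from h import *
st()
s=cam('side');draw(s,[],'pics/f6.png',(280,150,400,240),6)"
```

```text
t 10.4 tcp [ 574.02 -104.41  155.21] yangle 88.52 z [-4.e-04  1.e-04 -1.e+00] F [ 0.33  0.07 -2.44] T [-0.01  -0.019 -0.026] w 8.38 j6 -0.154
```

View pics/f6.png

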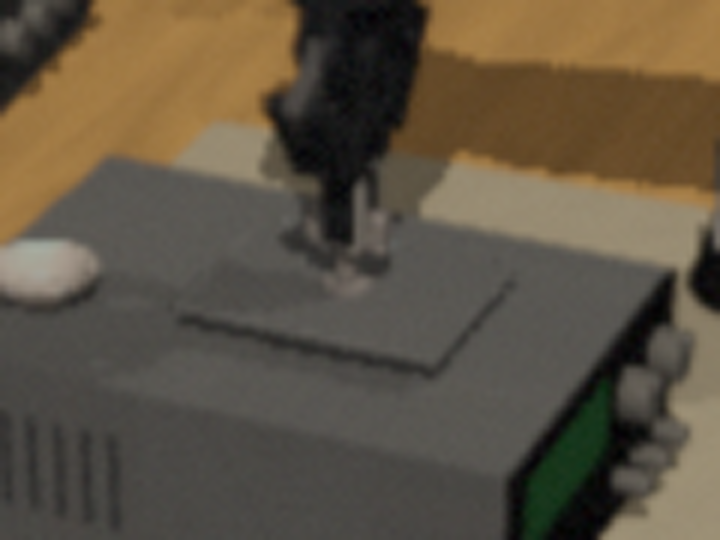

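The skirt is going into the opening freely with no side force. I'll continue towards home, where I expect TCP z of about 143.5 mm.

Emit:
play_rows(plan=[0,0,2,0,0,0,0,0,2,0,0,0,0,0,2,0,0,0,0,0,2,0,0,0,0,0,0,0,0,0])

```text
clock: 11.08
eef_pos: [0.574, -0.1044, 0.1471]
tool_rot: [0.013, 1.0, 0.0, -0.0]
ft_force: [0.4, -0.2, -2.9]
grip_width: 0.0083
```

```bash
python3 -c "
from h import *
st()"
```

```text
t 11.075 tcp [ 573.98 -104.4   147.13] yangle 88.52 z [-5.e-04  0.e+00 -1.e+00] F [ 0.37 -0.24 -2.92] T [-0.021  0.017  0.008] w 8.35 j6 -0.154
```

Emit:
play_rows(plan=[0,0,1,0,0,0,0,0,1,0,0,0,0,0,1,0,0,0,0,0,0,0,0,0])

```text
clock: 11.58
eef_pos: [0.5741, -0.1044, 0.1443]
tool_rot: [0.013, 1.0, 0.0, -0.0]
ft_force: [-0.2, -0.8, -2.1]
grip_width: 0.0087
```

Emit:
play_rows(plan=[0,0,0.5,0,0,0,0,0,0,0,0,0])

```text
clock: 11.82
eef_pos: [0.5742, -0.1044, 0.1439]
tool_rot: [0.013, 1.0, -0.0, 0.0]
ft_force: [-1.0, -0.5, -2.7]
grip_width: 0.0087
```

Emit:
play_rows(plan=[0,0,0.5,0,0,0,0,0,0,0,0,0])

```text
clock: 12.08
eef_pos: [0.5742, -0.1044, 0.1435]
tool_rot: [0.013, 1.0, -0.0, 0.0]
ft_force: [-0.4, 0.7, -2.7]
grip_width: 0.0083
```

Emit:
play_rows(plan=[0,0,0.5,0,0,0,0,0,0,0,0,0])

```text
clock: 12.32
eef_pos: [0.5743, -0.1045, 0.1434]
tool_rot: [0.013, 1.0, -0.0, 0.0]
ft_force: [-0.4, 0.3, 1.3]
grip_width: 0.0082
```

Contact came at z=143.4 mm, as expected for home. Now I'll press, feeling for the floor.

Emit:
play_rows(plan=[0,0,0.5,0,0,0,0,0,0,0,0,0])

```text
clock: 12.58
eef_pos: [0.5743, -0.1045, 0.143]
tool_rot: [0.013, 1.0, -0.0, 0.0]
ft_force: [-1.7, 0.3, 3.3]
grip_width: 0.0081
```

Emit:
play_rows(plan=[0,0,0.5,0,0,0,0,0,0,0,0,0])

```text
clock: 12.82
eef_pos: [0.5743, -0.1045, 0.1421]
tool_rot: [0.013, 1.0, -0.0, 0.0]
ft_force: [-2.6, -0.0, 4.5]
grip_width: 0.0085
```

Emit:
play_rows(plan=[0,0,0.5,0,0,0,0,0,0,0,0,0])

```text
clock: 13.08
eef_pos: [0.5743, -0.1045, 0.1414]
tool_rot: [0.013, 1.0, -0.0, 0.0]
ft_force: [-1.4, 0.4, 3.8]
grip_width: 0.0081
```

Run:
```python
from h import *
st()
s=cam('side');draw(s,[],'pics/f7.png',(280,150,400,240),6);np.savez("side7.npz",**s)
P=pts(s)[150:240,280:400].reshape(-1,3);
import numpy as np
Rz=-.026;d=P-[.5738,-.1044,0];X=np.cos(Rz)*d[:,0]+np.sin(Rz)*d[:,1];Y=-np.sin(Rz)*d[:,0]+np.cos(Rz)*d[:,1]
m=(abs(X)<.06)&(abs(Y)<.045)&(P[:,2]>.09)&(P[:,2]<.118)
A=np.c_[X[m],Y[m],np.ones(m.sum())];print("flange plane",np.linalg.lstsq(A,P[m,2],rcond=None)[0],m.sum())
m=((abs(X)>.072)|(abs(Y)>.058))&(abs(X)<.1)&(abs(Y)<.09)&(P[:,2]>.09)&(P[:,2]<.118)
A=np.c_[X[m],Y[m],np.ones(m.sum())];print("case plane",np.linalg.lstsq(A,P[m,2],rcond=None)[0],m.sum())
```

```text
t 13.075 tcp [ 574.28 -104.45  141.43] yangle 88.52 z [ 3.e-04 -0.e+00 -1.e+00] F [-1.36  0.39  3.78] T [-0.025  0.303 -0.016] w 8.12 j6 -0.154
flange plane [0.00657901 0.00346665 0.11074287] 623
case plane [ 0.00089102 -0.00078484  0.10675816] 1118
```

View pics/f7.png

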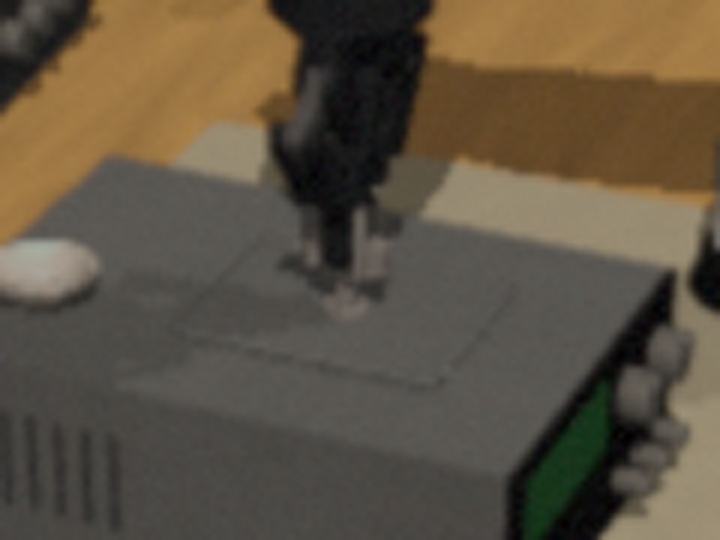

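The flange sits 4.0 mm above the case with a level outline, so the cover is home. Continuing the press.

Emit:
play_rows(plan=[0,0,0.8,0,0,0,0,0,0,0,0,0])

```text
clock: 13.38
eef_pos: [0.5743, -0.1044, 0.1406]
tool_rot: [0.013, 1.0, -0.0, 0.0]
ft_force: [-1.7, 0.1, 4.4]
grip_width: 0.0089
```

Emit:
play_rows(plan=[0,0,0.8,0,0,0,0,0,0,0,0,0])

```text
clock: 13.62
eef_pos: [0.5743, -0.1044, 0.1398]
tool_rot: [0.013, 1.0, -0.0, 0.0]
ft_force: [-1.8, -0.6, 4.7]
grip_width: 0.0083
```

Emit:
play_rows(plan=[0,0,0.8,0,0,0,0,0,0,0,0,0])

```text
clock: 13.88
eef_pos: [0.5742, -0.1045, 0.139]
tool_rot: [0.013, 1.0, -0.0, 0.0]
ft_force: [-0.4, 0.6, 4.8]
grip_width: 0.0083
```

Emit:
play_rows(plan=[0,0,0.8,0,0,0,0,0,0,0,0,0])

```text
clock: 14.12
eef_pos: [0.5743, -0.1045, 0.1382]
tool_rot: [0.013, 1.0, -0.0, 0.0]
ft_force: [-1.1, 0.1, 4.8]
grip_width: 0.0086
```

Emit:
play_rows(plan=[0,0,0.8,0,0,0,0,0,0,0,0,0])

```text
clock: 14.38
eef_pos: [0.5743, -0.1045, 0.1375]
tool_rot: [0.013, 1.0, -0.0, 0.0]
ft_force: [-1.2, -0.1, 5.3]
grip_width: 0.0084
```

Emit:
play_rows(plan=[0,0,0.8,0,0,0,0,0,0,0,0,0])

```text
clock: 14.62
eef_pos: [0.5742, -0.1045, 0.1367]
tool_rot: [0.013, 1.0, -0.0, 0.0]
ft_force: [-1.6, 0.3, 4.7]
grip_width: 0.0081
```

Emit:
play_rows(plan=[0,0,0.8,0,0,0,0,0,0,0,0,0])

```text
clock: 14.88
eef_pos: [0.5742, -0.1044, 0.1359]
tool_rot: [0.013, 1.0, -0.0, 0.0]
ft_force: [-0.4, -0.0, 4.6]
grip_width: 0.0082
```

Emit:
play_rows(plan=[0,0,0.8,0,0,0,0,0,0,0,0,0])

```text
clock: 15.12
eef_pos: [0.5743, -0.1044, 0.1351]
tool_rot: [0.013, 1.0, -0.0, 0.0]
ft_force: [-0.6, -0.3, 5.0]
grip_width: 0.0083
```

Emit:
play_rows(plan=[0,0,0.8,0,0,0,0,0,0,0,0,0])

```text
clock: 15.38
eef_pos: [0.5743, -0.1045, 0.1344]
tool_rot: [0.013, 1.0, -0.0, 0.0]
ft_force: [-1.6, 0.4, 6.0]
grip_width: 0.0086
```

Emit:
play_rows(plan=[0,0,0.8,0,0,0,0,0,0,0,0,0])

```text
clock: 15.62
eef_pos: [0.5743, -0.1045, 0.1336]
tool_rot: [0.013, 1.0, -0.0, 0.0]
ft_force: [-1.7, 1.0, 4.8]
grip_width: 0.0086
```

Emit:
play_rows(plan=[0,0,0.8,0,0,0,0,0,0,0,0,0])

```text
clock: 15.88
eef_pos: [0.5743, -0.1045, 0.1329]
tool_rot: [0.013, 1.0, -0.0, 0.0]
ft_force: [-0.7, 0.3, 5.8]
grip_width: 0.0086
```

Emit:
play_rows(plan=[0,0,0.8,0,0,0,0,0,0,0,0,0])

```text
clock: 16.12
eef_pos: [0.5743, -0.1045, 0.1321]
tool_rot: [0.013, 1.0, -0.0, 0.0]
ft_force: [-1.4, 0.3, 5.8]
grip_width: 0.0084
```

Emit:
play_rows(plan=[0,0,0.8,0,0,0,0,0,0,0,0,0])

```text
clock: 16.38
eef_pos: [0.5743, -0.1045, 0.1313]
tool_rot: [0.013, 1.0, -0.0, 0.0]
ft_force: [-0.4, 0.6, 6.0]
grip_width: 0.0086
```

Emit:
play_rows(plan=[0,0,0.8,0,0,0,0,0,0,0,0,0])

```text
clock: 16.62
eef_pos: [0.5743, -0.1045, 0.1306]
tool_rot: [0.013, 1.0, -0.0, 0.0]
ft_force: [-0.9, 0.4, 5.9]
grip_width: 0.0084
```

Emit:
play_rows(plan=[0,0,0.8,0,0,0,0,0,0,0,0,0])

```text
clock: 16.88
eef_pos: [0.5743, -0.1045, 0.1298]
tool_rot: [0.013, 1.0, -0.0, 0.0]
ft_force: [-0.9, 0.1, 7.1]
grip_width: 0.0084
```

Emit:
play_rows(plan=[0,0,0.8,0,0,0,0,0,0,0,0,0])

```text
clock: 17.12
eef_pos: [0.5743, -0.1045, 0.1291]
tool_rot: [0.013, 1.0, -0.0, 0.0]
ft_force: [-0.9, -0.1, 7.3]
grip_width: 0.0081
```

Emit:
play_rows(plan=[0,0,0.8,0,0,0,0,0,0,0,0,0])

```text
clock: 17.38
eef_pos: [0.5743, -0.1045, 0.1283]
tool_rot: [0.013, 1.0, -0.0, 0.0]
ft_force: [-1.9, -0.4, 6.6]
grip_width: 0.0084
```

Emit:
play_rows(plan=[0,0,0.8,0,0,0,0,0,0,0,0,0])

```text
clock: 17.62
eef_pos: [0.5743, -0.1045, 0.1281]
tool_rot: [0.013, 1.0, -0.0, 0.001]
ft_force: [-1.8, 0.1, 9.8]
grip_width: 0.0085
```

Emit:
play_rows(plan=[0,0,0.8,0,0,0,0,0,0,0,0,0])

```text
clock: 17.88
eef_pos: [0.5744, -0.1045, 0.128]
tool_rot: [0.013, 1.0, -0.0, 0.001]
ft_force: [-3.3, -0.1, 12.2]
grip_width: 0.0085
```

The floor is felt at z≈128.1 mm, a press of about 15.2 mm. I'll ease off slightly and turn clockwise.

Emit:
play_rows(plan=[0,0,-0.8,0,0,0,0,0,0,0,0,0.08,0,0,0,0,0,0.08,0,0,0,0,0,0.08,0,0,0,0,0,0.08,0,0,0,0,0,0])

```text
clock: 18.62
eef_pos: [0.5744, -0.1041, 0.1281]
tool_rot: [0.172, 0.985, 0.0, 0.001]
ft_force: [-1.8, 0.7, 10.1]
grip_width: 0.0081
```

```bash
python3 -c "
from h import *
st()"
```

```text
t 18.625 tcp [ 574.38 -104.06  128.08] yangle 70.18 z [ 1.1e-03  6.0e-04 -1.0e+00] F [-1.82  0.72 10.09] T [ 0.275  0.603 -0.038] w 8.08 j6 0.166
```

Emit:
play_rows(plan=[0,0,0,0,0,0.1,0,0,0,0,0,0.1,0,0,0,0,0,0.1,0,0,0,0,0,0.1,0,0,0,0,0,0])

```text
clock: 19.25
eef_pos: [0.5746, -0.1036, 0.1281]
tool_rot: [0.364, 0.931, 0.001, 0.0]
ft_force: [-0.6, 2.1, 8.6]
grip_width: 0.0081
```

```bash
python3 -c "
from h import *
st()"
```

```text
t 19.25 tcp [ 574.64 -103.58  128.11] yangle 47.27 z [ 0.0017  0.0016 -1.    ] F [-0.59  2.13  8.6 ] T [ 0.479  0.465 -0.008] w 8.06 j6 0.566
```

Emit:
play_rows(plan=[0,0,0,0,0,0.1,0,0,0,0,0,0.1,0,0,0,0,0,0.1,0,0,0,0,0,0.1,0,0,0,0,0,0])

```text
clock: 19.88
eef_pos: [0.575, -0.1032, 0.1281]
tool_rot: [0.542, 0.84, 0.002, 0.0]
ft_force: [-0.5, 3.3, 9.7]
grip_width: 0.0083
```

```bash
python3 -c "
from h import *
st()"
```

```text
t 19.875 tcp [ 575.05 -103.24  128.13] yangle 24.37 z [ 0.0025  0.0023 -1.    ] F [-0.54  3.33  9.72] T [ 0.705  0.171 -0.039] w 8.3 j6 0.967
```

Emit:
play_rows(plan=[0.4,0.2,0,0,0,0.1,0,0,0,0,0,0.1,0,0,0,0,0,0.1,0,0,0,0,0,0.1,0,0,0,0,0,0.04,0,0,0,0,0,0])

```text
clock: 20.62
eef_pos: [0.5756, -0.103, 0.1282]
tool_rot: [0.712, 0.702, 0.002, 0.001]
ft_force: [0.4, 2.1, 8.4]
grip_width: 0.0084
```

```bash
python3 -c "
from h import *
st()"
```

```text
t 20.625 tcp [ 575.63 -103.01  128.17] yangle -0.83 z [ 0.0036  0.0018 -1.    ] F [0.43 2.09 8.45] T [ 0.574 -0.086  0.011] w 8.36 j6 1.407
```

Turned 1.56 rad. Letting the stud up gently into its catch.

Emit:
play_rows(plan=[0,0,-0.7,0,0,0,0,0,-0.7,0,0,0,0,0,-0.7,0,0,0,0,0,-0.7,0,0,0,0,0,-0.7,0,0,0,0,0,0,0,0,0])

```text
clock: 21.38
eef_pos: [0.5756, -0.103, 0.1314]
tool_rot: [0.712, 0.702, 0.002, 0.001]
ft_force: [0.7, 2.5, 7.6]
grip_width: 0.0083
```

Emit:
play_rows(plan=[0,0,-0.5,0,0,0,0,0,0,0,0,0])

```text
clock: 21.62
eef_pos: [0.5756, -0.103, 0.1319]
tool_rot: [0.712, 0.702, 0.002, 0.001]
ft_force: [0.2, 2.8, 6.5]
grip_width: 0.0082
```

Emit:
play_rows(plan=[0,0,-0.5,0,0,0,0,0,0,0,0,0])

```text
clock: 21.88
eef_pos: [0.5756, -0.103, 0.1323]
tool_rot: [0.712, 0.702, 0.002, 0.001]
ft_force: [1.2, 2.3, 5.0]
grip_width: 0.0082
```

Emit:
play_rows(plan=[0,0,-0.5,0,0,0,0,0,0,0,0,0])

```text
clock: 22.12
eef_pos: [0.5755, -0.1031, 0.1324]
tool_rot: [0.712, 0.702, 0.002, 0.0]
ft_force: [3.3, 4.4, 3.7]
grip_width: 0.0083
```

Emit:
play_rows(plan=[0,0,-0.5,0,0,0,0,0,0,0,0,0])

```text
clock: 22.38
eef_pos: [0.5754, -0.1031, 0.1325]
tool_rot: [0.712, 0.702, 0.001, 0.0]
ft_force: [4.2, 3.1, 2.6]
grip_width: 0.0088
```

```bash
python3 -c "
from h import *
st()"
```

```text
t 22.375 tcp [ 575.42 -103.1   132.47] yangle -0.82 z [ 0.0024  0.0018 -1.    ] F [4.25 3.15 2.63] T [ 0.883 -1.027 -0.051] w 8.82 j6 1.407
```

The stud stopped at 132.4 mm while the upward pull grew, so the catch is holding. Releasing and retreating.

Emit:
play_rows(plan=[0,0,0.5,0,0,0,0,0,0,0,0,0])

```text
clock: 22.62
eef_pos: [0.5754, -0.1031, 0.1323]
tool_rot: [0.712, 0.702, 0.002, 0.0]
ft_force: [3.4, 4.3, 3.2]
grip_width: 0.0084
```

Emit:
play_rows(plan=[0,0,0,0,0,0,0,0,0,0,0,0,0,0,0,0,0,0,0,0,0,0,0,0,0,0,0,0,0,0,0,0,0,0,0,0], hand=70)

```text
clock: 23.38
eef_pos: [0.5741, -0.104, 0.132]
tool_rot: [0.712, 0.702, -0.0, 0.0]
ft_force: [0.2, 0.1, 0.2]
grip_width: 0.0595
```

Emit:
play_rows(plan=[0,0,-5,0,0,0,0,0,-15,0,0,0,0,0,-20,0,0,0,0,0,-25,0,0,0,0,0,-25,0,0,0,0,0,-20,0,0,0,0,0,0,0,0,0])

```text
clock: 24.25
eef_pos: [0.5756, -0.1042, 0.2451]
tool_rot: [0.712, 0.702, 0.002, 0.002]
ft_force: [0.3, 0.4, -0.5]
grip_width: 0.0598
```

Run:
```python
from h import *
st()
s=cam('side');draw(s,[],'pics/f8.png',(270,140,400,240),6)
P=pts(s)[140:250,270:410].reshape(-1,3)
Rz=-.026;d=P-[.5738,-.1044,0];X=np.cos(Rz)*d[:,0]+np.sin(Rz)*d[:,1];Y=-np.sin(Rz)*d[:,0]+np.cos(Rz)*d[:,1]
m=(abs(X)<.06)&(abs(Y)<.045)&(P[:,2]>.09)&(P[:,2]<.117)
A=np.c_[X[m],Y[m],np.ones(m.sum())];print("flange plane",np.linalg.lstsq(A,P[m,2],rcond=None)[0],m.sum())
m=((abs(X)>.072)|(abs(Y)>.058))&(abs(X)<.1)&(abs(Y)<.09)&(P[:,2]>.09)&(P[:,2]<.118)
A=np.c_[X[m],Y[m],np.ones(m.sum())];print("case plane",np.linalg.lstsq(A,P[m,2],rcond=None)[0],m.sum())
m=(abs(X)<.035)&(abs(Y)<.035)&(P[:,2]>.121)&(P[:,2]<.15);Q=P[m]
print("wing",m.sum(),cv2.minAreaRect((Q[:,:2]*1e3).astype(np.float32)),"top",np.percentile(Q[:,2],95))
```

```text
t 24.25 tcp [ 575.56 -104.23  245.11] yangle -0.86 z [ 0.0057 -0.0011 -1.    ] F [ 0.31  0.41 -0.55] T [ 0.012 -0.004  0.005] w 59.83 j6 1.407
flange plane [ 0.00379828 -0.00448754  0.11075884] 624
case plane [ 0.00061365 -0.00093435  0.10665979] 1171
wing 73 ((576.2135620117188, -102.72845458984375), (43.98046112060547, 14.977418899536133), 88.21166229248047) top 0.14081518029779994
```

View pics/f8.png

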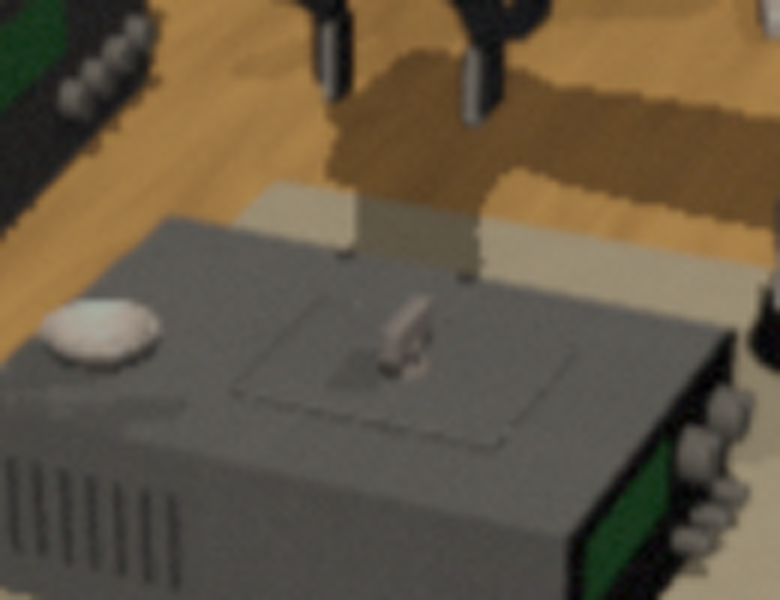

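The picture shows the flange level at +4.1 mm on the case, the wing crosswise at (405,335) and down about 10 mm (locked), and the dish still in place. Handing in.

```bash
python3 -c "
from h import *
c=cam('top');a=np.load('top0.npz')['frame'];cv2.imwrite('pics/t9.png',c['frame']);print(bot.job_done());st()"
```

```text
the job is handed in; nothing more can be done
None
the job is handed in; nothing more can be done
```

View pics/t9.png

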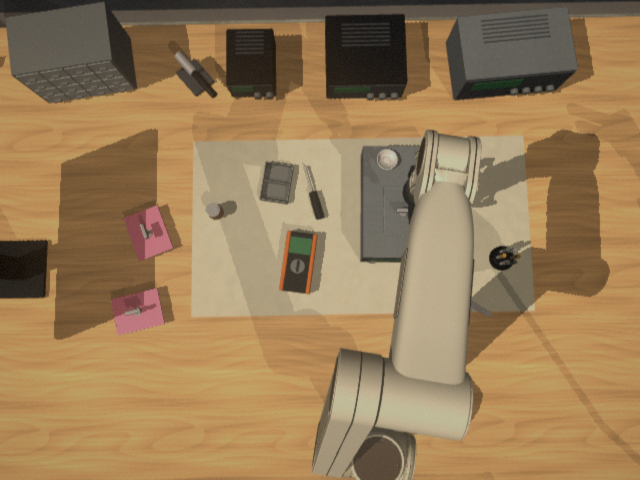

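The hatch cover is back in its opening and locked on, and I handed the job in at about 24 s. The hand-in gave no verdict, so this rests on my own checks.

**What I did:**
- I carried the grey cover by its wing and lowered it home.
- I pressed the stud until it met the floor, at about 15 mm.
- I turned the wing 1.56 rad clockwise (nominal quarter turn 1.57) and let it up into the catch.
- I then opened the gripper and backed away.

**Last checks:**
- **Cover:** the flange stood 4.1 mm above the case top, matching its 4 mm thickness. The fitted plane showed a slight slope of about 0.004, which is within camera noise.
- **Lock:** the wing lay crosswise to the cover. While I lifted, the stud stopped at about 11 mm of press, so the catch was holding. I did not do a hard tug test.
- **Force:** the highest reading while seating and turning was about 12 N, against the 28 N limit. I only read forces between moves, so brief peaks in between were not seen.
- **Bystanders:** in the final top view nothing else looked moved. I compared by eye only, and the arm partly hid the tweezers.

**Disagreement:** the two cameras differed by about 3 mm on the opening's position. I aimed mostly by the top camera, and the cover went in with only about 1 N of side force.

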